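# Put the left-behind jars back into the pusher rack

### The job

Three jars, one of honey and two of olives, have been left about the counter: put each back into the spring-pusher rack, standing upright on a lane's floor behind the clear front lip, at the front of a row of its own kind. Hold the jar upright over the lip, press the row back with it until there is room and let it down; the fingers have to come in slanting, under the rack's upper shelf. One of the two honey rows is already full, which hardly shows from outside, so feel gently whether a row gives, do not force one that does not but use the other, and leave the other things on the counter where they are.

Things in the scene. Friction and masses are not known exactly. Their poses are not given: they have to be found in the camera images.
- rack: White fixed rack, 260 deep (x) x 390 wide (y) x 237 mm to the top of its wooden upper shelf. Origin: centre of its underside; x points to its back, away from the robot, z up. Three lanes run along x, centre lines at y = -110, 0, +110 mm: one of olives, two of honey, in any arrangement. Cheeks at y = +-190 mm and partitions at y = +-55 mm reach up to the shelf from x = -50 mm back; before that the cheeks are 40 mm high.
- lane_right (a point): Front of the right lane (rack y = -110 mm): point on the lane's centre line at the inner face of its clear front lip, at floor height (15 mm above the rack's underside). Axes as the rack's: x runs into the lane. The lip is 3 mm thick, its top 20 mm above this point; the clear dividers are 75 mm apart inside, tops 37 mm above it. The floor ribs are slick.
- lane_mid (a point): The same point of the middle lane. Behind each row a sprung paddle pushes the jars forward against the lip with 2 to 3 N, whatever its position. From lip to the paddle's rear stop are 205 mm: three jars fit, not four. A full row gives about 7 mm, then stops hard; a row with room gives steadily at under 7 N.
- lane_left (a point): The same point of the left lane (rack y = +110 mm). The front jar of a row touches the lip, so its centre is about 33 mm behind this point; a new jar has to come 3 to 5 mm deeper than that before it is let down.
- shelf_edge (a point): Middle of the upper shelf's lower front edge (rack x = -76 mm, y = 0, z = 223 mm). The shelf runs from here to the back and hides all but the front jars. A gripper pointing straight down does not fit before it over a jar at the front of a lane; one leaning back towards the robot by 30 to 45 degrees does.
- row_honey_1: Honey jar standing at the front of one of the two honey rows (same jar as honey_1). Which of the two rows is full is not told by the name. Origin: centre of its underside.
- row_honey_2: Honey jar standing at the front of the other honey row. Origin: centre of its underside.
- row_olives: Olive jar standing at the front of the olive row, which has room for both loose ones. Origin: centre of its underside.
- honey_1: Loose honey jar, the taller kind: round, 66 mm across, 112 mm tall with its lid (64 mm across, the top 11 mm), about 0.43 kg, standing upright on the counter (5 mm below the glass mat). Origin: centre of its underside, z up.
- olives_1: Loose jar of olives, the shorter kind: round, 62 mm across, 94 mm tall with its lid (64 mm across, the top 11 mm), about 0.43 kg, standing upright on the counter. Origin: centre of its underside, z up.
- olives_2: Second loose jar of olives, same as olives_1.
- jam: Loose jam jar on the counter, 75 mm across, 92 mm tall; not for the rack lanes, stays where it is. Origin: centre of its underside.
- tape_roll: Roll of tape lying flat, 104 mm across, 25 mm high; stays where it is. Origin: centre of its underside.
- coin_dish: Round brown change dish, 135 mm across, 16 mm high; stays where it is. Origin: centre of its underside.
- till_roll: White paper roll standing upright, 52 mm across, 57 mm high; stays where it is. Origin: centre of its underside.
Not all that is in view belongs to the job. What is shaped like the row_honey_2 but purple is not meant.

How it is judged (in metres and radians):
At the end, for the whole second after the job is handed in: The honey jar stands next to a front jar of a honey row, both olive jars one before the other next to the olive row jar (touching, within 10 mm); all upright within 7 deg, on the lane floor (6 mm) behind the lip, at rest and let go; the row jars still upright on the lane floor (x of honey_1 in the frame of rack between -0.105 and 0 m and z of honey_1 in the frame of rack between 0.008 and 0.021 m and angle between each of honey_1, olives_1, olives_2, row_honey_1, row_honey_2, row_olives's own z axis and vertical below 0.12 rad and linear speed of each of honey_1, olives_1, olives_2 below 0.02 m/s and x of olives_1 in the frame of rack between -0.105 and 0 m and z of olives_1 in the frame of rack between 0.008 and 0.021 m and x of olives_2 in the frame of rack between -0.105 and 0 m and z of olives_2 in the frame of rack between 0.008 and 0.021 m and (horizontal distance between honey_1 and row_honey_1 below 0.076 m or horizontal distance between honey_1 and row_honey_2 below 0.076 m) and horizontal distance between olives_1 and olives_2 below 0.076 m and horizontal distance between any of olives_1, olives_2 and row_olives below 0.076 m and z of each of row_honey_1, row_honey_2, row_olives in the frame of rack below 0.021 m).
It fails at once if a row is forced: a jar is pressed on a row jar with more than 50 N (contact force between any of honey_1, olives_1, olives_2 and row_honey_1 above 50 N or contact force between any of honey_1, olives_1, olives_2 and row_honey_2 above 50 N or contact force between any of honey_1, olives_1, olives_2 and row_olives above 50 N).
It fails at once if a jar of the rows falls over (angle between any of row_honey_1, row_honey_2, row_olives's own z axis and vertical above 0.9 rad).
It fails at once if another thing on the counter is shifted by more than 3 cm (distance of any of jam, tape_roll, coin_dish, till_roll from where it was at the start of the episode above 0.03 m).
It also fails if it takes over 72 s, if anything falls off the work surface, if the arm or the gripper's body presses on something with over 40 N, if the wrist force passes 120 N, or if a joint passes its speed limit or range.

### The arm

A 6-joint arm with a two-finger parallel gripper is mounted at the origin on a cart in front of the work surface, level with it; the furniture and walls round the work are solid. World frame = base frame: x ahead of the robot, y to its left, z up, the work surface at z = 0. Lengths are in mm, angles in rad, forces in N, time in s.
With the tool pointing down it reaches from about 350 to 975 mm from the base axis. Payload 7.1 kg.
Tool frame: the origin (TCP) lies at the centre of the arm's flange, where the gripper is bolted on; the fingertips stand 182 mm ahead of it and the grasp point (between the pads) lies 163 mm ahead of it; z points along the fingers, y is the line along which they close (so a half turn about z gives the same grasp; the last joint's range is limited). The gripper opens to 88 mm and grips with 3 to 60 N. Pads are 20 mm wide; open, the fingers measure 115 mm over their backs; the gripper's body (75 mm by 178 mm) begins 61 mm behind the grasp point.
Start: joints at [-1.342, 0.423, 1.63, -0, 1.089, -0.019], TCP at [153.314, -605.889, 404.675] pointing down, gripper open.
Joint ranges: [-3, 3], [-0.9, 2.11], [0.09, 2.58], [-1.31, 4.45], [0.11, 2.69], [-2.54, 2.54]. Speed limits (rad/s): [2.39, 2.39, 3.01, 3.14, 3.14, 3.14].

### API

Orientations are given as a rotation vector (axis times angle).
In Python, from workcell import readout, get_image, ctrl gives the robot as it stands.
- The arm moves only by the tool step_arm, never from a script. Its argument "targets" is a list that holds one entry, the list of rows, each a list of 7 numbers: the shift along the world's x, y, z as a fraction of full scale, then the turn, a rotation vector about the world's x, y, z as a fraction of full scale, then the opening, from 0 (shut) to 1 (fully open). In form: [[[dx, dy, dz, wx, wy, wz, claw], ...]]. A call has exactly 5 rows; each row shifts and turns the commanded pose from where the row before left it; what a row does not reach is not made up. Full scale, the value 1, is 0.05 m for a shift and 4 degrees for a turn. A row lasts 1/8 s, in which the tool goes at most 62.5 mm and 10.7 degrees, less where a joint would pass 70% of its speed; a pose out of reach is approached as far as the arm can. A call with a number of a shift or a turn outside -1 to 1 is refused whole. A call with a gripper value outside its range is refused whole. The fingers move at their own pace and stop on an object; the grip force is fixed at half the most. Time passes only in rows, so rows that do not move let the fingers close, or fill a call up. It gives the time, the measured TCP pose, the force, the opening and the grip force at its end, in the units of the state.
- readout.get_obs(): the state, without advancing time (a new reading comes with each control period).
- get_image(name): name is "scene" or "top" or "wrist"; returns a dict with "pixels" (400x640x3 uint8, red, green, blue), "intrinsics" (3x3 intrinsics, pixels), "extrinsics" (4x4, takes a point from world to camera coordinates). Camera axes: x right, y down, z forward; pixel columns grow to the right and rows downward; lengths in mm; the calibration is good to about 2 mm. A picture is of the moment at which its call begins. There is no depth.
- ctrl.close_job(): hands the job in; it is judged then, once.
The state is a dict: "t": time; "qpos": joint angles; "qvel": joint speeds; "joint_torque": joint torques, N m; "ee_pos": TCP position; "orientation": TCP orientation; "ft_force": force on the tool from outside, world axes, zero at the start; "moment": the same for the moment, N m; "width": finger opening in mm; "grasp_force": force on a finger pad.
Only numpy, scipy, OpenCV 4.12 (cv2) and the standard library are available. Lean on these libraries where they do the work, as an engineer would, in place of code of your own. Each camera call takes 0.05 s, during which the arm holds its last target. There are 200 camera calls.

## Working session

There is one attempt and no reset: what is moved stays moved. The work goes in short steps, Python scripts to look and compute and a tool call to move; the robot and the scene stay as the last step left them, time stands still between calls to the robot, and variables do not carry over. Pictures are saved under pics/ and viewed, at most 12 in all, crops included, and the job is handed in when it is done.

Besides the shell and the picture viewer there is one more tool, called after "Request:" by a JSON object that holds its "method" and its "body", one argument or row to a line. step_arm: Moves the arm, as the interface text tells. Shift numbers are shares of 0.05 m and turn numbers shares of 4 degrees, none past 1 either way. Its arguments: {"type":"object","properties":{"targets":{"type":"array"}},"required":["targets"]}

```bash
mkdir -p pics; cat > h.py <<'E'
import numpy as np,cv2
from workcell import readout,get_image,ctrl
def grab(n,f=None):
    g=get_image(n); 
    if f: cv2.imwrite('pics/'+f,g['pixels'][:,:,::-1])
    return g
def ray(g,u,v,z):
    K=np.array(g['intrinsics']);E=np.array(g['extrinsics']);R=E[:3,:3];c=-R.T@E[:3,3]
    d=R.T@np.linalg.solve(K,[u,v,1.]);return c+d*(z-c[2])/d[2]
def proj(g,p):
    K=np.array(g['intrinsics']);E=np.array(g['extrinsics']);q=K@(E[:3,:3]@np.array(p)+E[:3,3]);return q[:2]/q[2]
E
python3 - <<'E'
from h import *
import pickle
a=grab('scene','scene.png');b=grab('top','top.png')
pickle.dump((a,b),open('ab.pkl','wb'))
for g in(a,b):
    E=np.array(g['extrinsics']);print(np.round(E,3).tolist(),np.array(g['intrinsics']).tolist(),-E[:3,:3].T@E[:3,3])
o=readout.get_obs();print(o)
E
```

```text
[[-0.66, -0.751, 0.013, 350.211], [-0.495, 0.422, -0.759, 416.687], [0.565, -0.508, -0.651, 1223.48], [0.0, 0.0, 0.0, 1.0]] [[417.1231386091517, 0.0, 320.5579340928381], [0.0, 417.1231386091517, 203.1176547590237], [0.0, 0.0, 1.0]] [-253.05793243  708.04539885 1108.06673829]
[[-0.01, -1.0, 0.004, -26.321], [-0.977, 0.009, -0.214, 590.275], [0.214, -0.006, -0.977, 1455.958], [0.0, 0.0, 0.0, 1.0]] [[472.9476150673976, 0.0, 319.9697872938092], [0.0, 472.9476150673976, 198.5311498833202], [0.0, 0.0, 1.0]] [ 265.18649348  -22.40107774 1548.58227327]
{'t': 0.1, 'qpos': array([-1.34204171e+00,  4.23769746e-01,  1.63058642e+00,  1.96687786e-05,
        1.08860706e+00, -1.89945737e-02]), 'qvel': array([-1.31518061e-04,  7.94925861e-06, -1.21903853e-03, -1.25934704e-04,
        5.86912300e-05, -1.68111343e-04]), 'joint_torque': array([-7.29376952e-04, -5.45614743e+01, -2.74324661e+01,  6.44584699e-02,
        1.88290532e-02, -2.61999975e-05]), 'ee_pos': array([ 153.23923842, -605.67198481,  403.98660716]), 'orientation': array([-3.11616709e+00, -3.87986138e-01,  1.98081808e-04]), 'ft_force': array([-0.24140613,  0.98597963, -0.79299308]), 'moment': array([-0.01656046,  0.0253429 , -0.03020476]), 'grasp_force': 0.0, 'width': 87.95567773717441}
```

View pics/scene.png

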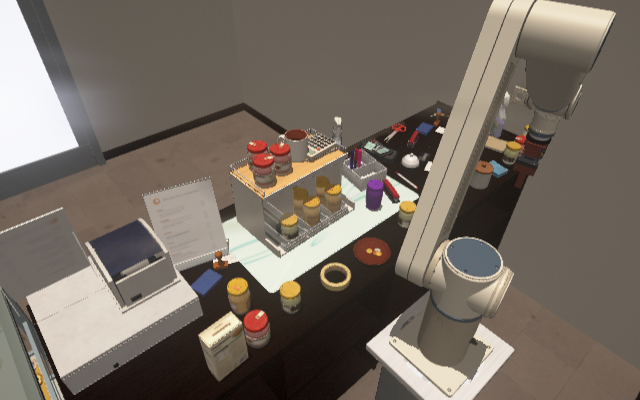

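View pics/top.png

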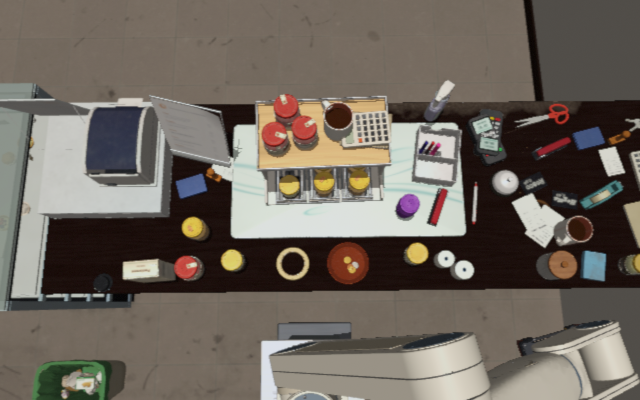

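The rack sits at top (325,150) with front jars at (289,185), (323,182), (358,180). Yellow-lid candidates in top (and scene): (194,228) / (238,293), (232,260) / (290,296), (416,253) / (408,213), and a far one at (630,263) / (512,150). Look-alikes are the red jam at (188,267) and the purple jar at (407,206). I'll check my choice in a close crop.

```bash
python3 - <<'E'
from h import *
import pickle
a,b=pickle.load(open('ab.pkl','rb'))
A=a['pixels'][:,:,::-1];B=b['pixels'][:,:,::-1]
r=lambda im,u,v,w,h,W,H:cv2.resize(im[v:v+h,u:u+w],(W,H),interpolation=cv2.INTER_CUBIC)
c=np.vstack([np.hstack([r(A,215,270,90,70,380,296),r(A,260,170,100,78,380,296)]),np.hstack([r(A,380,185,60,47,380,296),r(B,250,90,150,117,380,296)])])
cv2.imwrite('pics/c.png',c)
hsv=cv2.cvtColor(B,cv2.COLOR_BGR2HSV)
for nm,im in(('top',B),('scene',A)):
    hsv=cv2.cvtColor(im,cv2.COLOR_BGR2HSV)
    m=cv2.inRange(hsv,(17,130,90),(32,255,255))
    n,l,s,ce=cv2.connectedComponentsWithStats(m)
    for i in range(1,n):
        if s[i,4]>60:print(nm,s[i].tolist(),ce[i].round(1))
E
```

```text
top [314, 169, 20, 24, 335] [323.7 180.7]
top [349, 168, 21, 23, 325] [358.7 179.5]
top [279, 175, 21, 20, 276] [288.6 184.2]
top [182, 217, 23, 21, 376] [192.7 227.1]
top [407, 242, 22, 22, 323] [416.7 252.7]
top [221, 249, 22, 22, 271] [231.  259.3]
top [632, 254, 8, 19, 108] [636.2 262.7]
scene [506, 141, 15, 11, 114] [513.2 145.7]
scene [272, 150, 71, 42, 581] [304.8 168.5]
scene [238, 164, 15, 16, 106] [246.  171.6]
scene [316, 176, 25, 20, 262] [328.3 186.2]
scene [294, 187, 26, 21, 290] [305.9 197.6]
scene [400, 201, 16, 13, 164] [407.6 206.7]
scene [281, 214, 17, 13, 138] [289.7 220.9]
scene [227, 277, 21, 20, 319] [237.2 286.4]
scene [280, 281, 21, 19, 315] [290.1 289.8]
scene [37, 374, 14, 26, 100] [ 44.  388.8]
```

View pics/c.png

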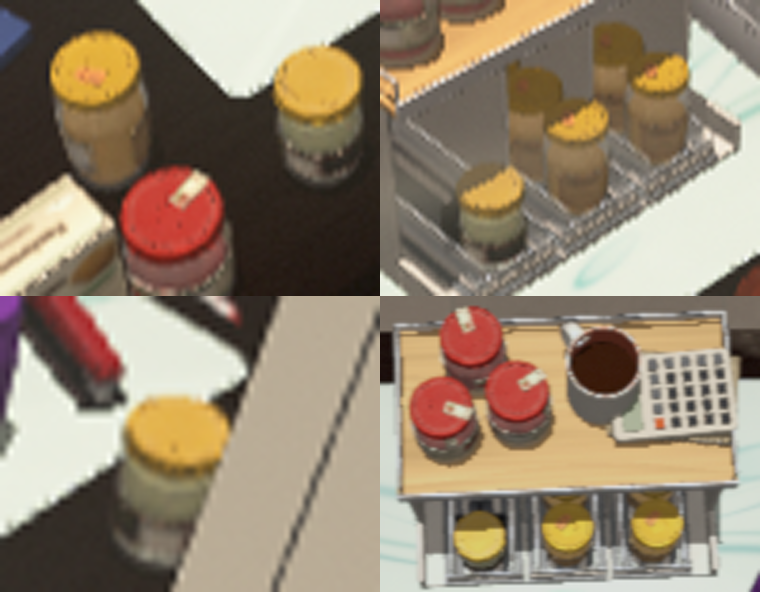

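The left lane holds olives (short jar) and the mid and right lanes hold honey. The loose honey jar is the one at top (194,228), confirmed by its tall amber body. The loose olives are at (232,260) and (416,253). The far jar at (636,263) is out of reach, so I'm ignoring it.

```bash
python3 - <<'E'
from h import *
import pickle
a,b=pickle.load(open('ab.pkl','rb'))
def tri(pa,pb):
    P=[np.array(g['intrinsics'])@np.array(g['extrinsics'])[:3] for g in(a,b)]
    X=cv2.triangulatePoints(P[0],P[1],np.array(pa,float),np.array(pb,float))[:,0];X=X[:3]/X[3]
    return X.round(1),(proj(a,X)-pa).round(1)
# lid blob bbox centres (top surface+rim)
for n,pa,pb,h in(('honey',(237.2,286.4),(193.,227.2),112),('ol1',(290.1,289.8),(231.5,259.5),94),('ol2',(407.8,206.7),(417.,252.7),94),
  ('rowL',(289.7,220.9),(289,184.5),110),('rowM',(312,196),(323.7,181.5),128),('rowR',(334,185),(358.7,180),128)):
    print(n,tri(pa,pb),'top ray',ray(b,*pb,h-5).round(1),'scene ray',ray(a,*pa,h-5).round(1))
# rack shelf front edge: wood mask bottom edge in top view
hsv=cv2.cvtColor(b['pixels'],cv2.COLOR_RGB2HSV)
m=cv2.inRange(hsv,(8,60,120),(25,170,255));m[:90]=0;m[180:]=0;m[:,:250]=0;m[:,395:]=0
pts=[(u,np.nonzero(m[:,u])[0].max()) for u in range(262,386,6)]
print(pts)
f=np.polyfit(*np.array(pts).T,1);print(f)
for u in (262,322,386): print(ray(b,u,np.polyval(f,u)+.5,237).round(1))
c=cv2.findContours(m,0,1)[0];c=max(c,key=cv2.contourArea);r=cv2.minAreaRect(c);print(r);print([ray(b,*p,237).round(0).tolist() for p in cv2.boxPoints(r)])
E
```

```text
honey (array([496.5, 363.6,  96.2]), array([0.5, 0.2])) top ray [493.8 359.8 107. ] scene ray [490.1 368.2 107. ]
ol1 (array([396.1, 243.6,  77.7]), array([-0.1, -0. ])) top ray [395.3 241.8  89. ] scene ray [388.7 248.5  89. ]
ol2 (array([ 411.6, -331.8,   78. ]), array([-0.1, -0. ])) top ray [ 410.8 -329.3   89. ] scene ray [ 404.1 -321.    89. ]
rowL (array([628.7,  64.8,  92.2]), array([-0.7, -0.2])) top ray [627.   65.3 105. ] scene ray [615.3  71.6 105. ]
rowM (array([625.3, -42.3, 150.5]), array([0.5, 0.1])) top ray [631.2 -43.6 123. ] scene ray [652.3 -62.9 123. ]
rowR (array([ 629.4, -151. ,  143.7]), array([-0.1, -0. ])) top ray [ 635.  -152.7  123. ] scene ray [ 647.9 -169.7  123. ]
[(262, np.int64(167)), (268, np.int64(167)), (274, np.int64(167)), (280, np.int64(166)), (286, np.int64(166)), (292, np.int64(166)), (298, np.int64(166)), (304, np.int64(165)), (310, np.int64(165)), (316, np.int64(165)), (322, np.int64(179)), (328, np.int64(179)), (334, np.int64(179)), (340, np.int64(164)), (346, np.int64(164)), (352, np.int64(179)), (358, np.int64(179)), (364, np.int64(179)), (370, np.int64(163)), (376, np.int64(162)), (382, np.int64(162))]
[2.98701299e-02 1.59381818e+02]
[644.4 135.2 237. ]
[637.6 -37.5 237. ]
[ 630.3 -221.5  237. ]
((322.2491760253906, 132.73004150390625), (65.34774780273438, 133.13356018066406), 87.70938873291016)
[[845.0, 161.0, 237.0], [859.0, -235.0, 237.0], [656.0, -234.0, 237.0], [644.0, 149.0, 237.0]]
```

Rack: yaw about 1.6°, front lip inner face about x=598 mid-lane. The jars triangulate to sensible heights. Starting with olives_2, I'll lean to 40° on the way.

Request:
{"method": "step_arm", "body": {
  "targets": [
    [[0.31,0.5,-0.1,0.245,-0.97,0,0.9],[0.31,0.5,-0.1,0.245,-0.97,0,0.9],[0.31,0.5,-0.1,0.245,-0.97,0,0.9],[0.31,0.5,-0.1,0.245,-0.97,0,0.9],[0.31,0.5,-0.1,0.245,-0.97,0,0.9]]
  ]
}}

```text
t: 0.72
ee_pos: [231.2, -479.9, 379.3]
orientation: [-3.028, -0.377, -0.537]
ft_force: [1.4, -0.2, 0.2]
width: 78.9
grasp_force: 0.0
```

Request:
{"method": "step_arm", "body": {
  "targets": [
    [[0.31,0.5,-0.1,0.245,-0.97,0,0.9],[0.31,0.5,-0.1,0.245,-0.97,0,0.9],[0.31,0.5,-0.1,0.245,-0.97,0,0.9],[0.31,0.5,-0.1,0.245,-0.97,0,0.9],[0.31,0.5,-0.1,0.245,-0.97,0,0.9]]
  ]
}}

```text
t: 1.35
ee_pos: [308.6, -355.0, 354.4]
orientation: [-2.852, -0.355, -1.042]
ft_force: [0.2, 0.3, 0.3]
width: 79.2
grasp_force: 0.0
```

```bash
cat >> h.py <<'E'
from scipy.spatial.transform import Rotation as Ro
def st():
    o=readout.get_obs();R=Ro.from_rotvec(o['orientation']).as_matrix();p=np.array(o['ee_pos'])
    z=R[:,2]
    print('t%.2f'%o['t'],'tcp',p.round(1),'G',(p+163*z).round(1),'lean%.1f head%.1f'%(np.degrees(np.arccos(-z[2])),np.degrees(np.arctan2(R[0,1],-R[1,1]))),'yz%.3f'%R[2,1],'F',np.round(o['ft_force'],1),'w%.1f g%.1f'%(o['width'],o['grasp_force']),'q',np.round(o['qpos'],2))
    return p,R
E
python3 - <<'E'
from h import *
st();g=grab('wrist','w1.png')
print(proj(g,(411,-331,90)),proj(g,(411,-331,0)))
E
```

```text
t1.35 tcp [ 308.6 -355.   354.4] G [ 410.5 -329.3  229.8] lean40.1 head14.2 yz0.000 F [0.2 0.3 0.3] w79.2 g0.0 q [-1.05  0.28  2.09  0.99  0.84 -0.44]
[321.288354   298.14459194] [320.73508    307.44614148]
```

View pics/w1.png

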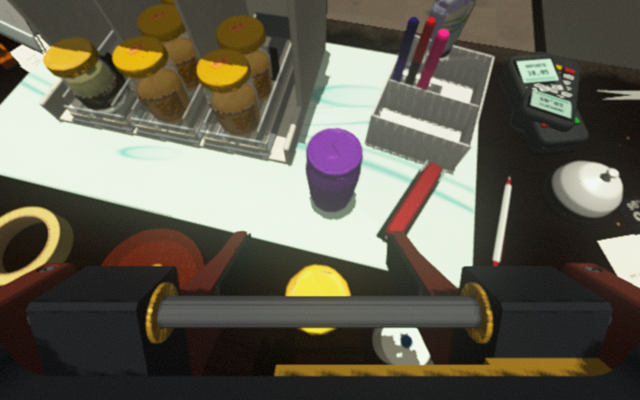

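The wrist picture shows the olives_2 lid at (318,297) between the fingers, within 3 mm of the prediction at (321,298). The till roll at (402,345) is behind and to the right. I'll check clearance to it numerically.

```bash
python3 - <<'E'
from h import *
import pickle
g=grab('wrist');a,b=pickle.load(open('ab.pkl','rb'))
print('roll',ray(g,402,345,55),ray(b,445,258,55),ray(b,463,269,55))
print('lid',ray(g,318,297,90), ray(g,318,265,90))
# row lids in wrist view: top ellipses centres
for n,p,z in(('L',(73,58),112),('M',(140,56),130),('R',(223,70),130)):print(n,ray(g,*p,z).round(1))
E
```

```text
roll [ 392.09804285 -414.91375813   55.        ] [ 396.68097795 -423.84622963   55.        ] [ 361.81196426 -478.04814829   55.        ]
lid [ 411.87521919 -323.72385649   90.        ] [ 441.45575834 -316.19521621   90.        ]
L [620.9  58.6 112. ]
M [627.7 -45.  130. ]
R [ 630.  -152.3  130. ]
```

Request:
{"method": "step_arm", "body": {
  "targets": [
    [[0,0.06,-0.7,0,0,0,0.95],[0,0,-0.8,0,0,0,0.95],[0,0,-0.8,0,0,0,0.95],[0,0,-0.7,0,0,0,0.95],[0,0,-0.3,0,0,0,0.95]]
  ]
}}

```text
t: 2.08
ee_pos: [307.9, -353.4, 187.7]
orientation: [-2.853, -0.354, -1.036]
ft_force: [-0.8, 1.1, -0.3]
width: 83.4
grasp_force: 0.0
```

Request:
{"method": "step_arm", "body": {
  "targets": [
    [[0,0,0,0,0,0,0],[0,0,0,0,0,0,0],[0,0,0,0,0,0,0],[0,0,0,0,0,0,0],[0,0,0,0,0,0,0]]
  ]
}}

```text
t: 2.7
ee_pos: [308.5, -353.4, 190.4]
orientation: [-2.854, -0.356, -1.041]
ft_force: [-0.8, -2.9, 3.9]
width: 62.5
grasp_force: 30.0
```

```bash
python3 - <<'E'
from h import *
st()
E
```

```text
t2.70 tcp [ 308.5 -353.4  190.4] G [ 410.3 -328.    65.6] lean40.1 head14.2 yz0.002 F [-0.8 -2.9  3.9] w62.5 g30.0 q [-1.05  0.63  2.14  1.38  0.68 -0.98]
```

Request:
{"method": "step_arm", "body": {
  "targets": [
    [[0,0.1,0.9,0,0,-0.6,0],[0,1,0.15,0,0,-0.6,0],[0,1,0,0,0,-0.6,0],[0,1,0,0,0,-0.6,0],[0,1,0,0,0,-0.7,0]]
  ]
}}

```text
t: 3.32
ee_pos: [308.0, -151.3, 242.2]
orientation: [-2.94, -0.052, -1.07]
ft_force: [2.0, 0.6, -4.0]
width: 62.5
grasp_force: 30.0
```

Request:
{"method": "step_arm", "body": {
  "targets": [
    [[0.5,1,0,0,0,0,0],[0.5,1,0,0,0,0,0],[0.5,1,0,0,0,0,0],[0.5,1,0,0,0,0,0],[0.4,0.2,0,0,0,0,0]]
  ]
}}

```text
t: 3.95
ee_pos: [428.9, 60.6, 242.0]
orientation: [-2.937, -0.063, -1.07]
ft_force: [-0.3, -0.8, -4.3]
width: 62.1
grasp_force: 30.0
```

```bash
python3 - <<'E'
from h import *
st();g=grab('wrist','w2.png');a=grab('scene')['pixels'][:,:,::-1];t=grab('top')['pixels'][:,:,::-1]
r=lambda im,u,v,w,h,W,H:cv2.resize(im[v:v+h,u:u+w],(W,H),interpolation=cv2.INTER_CUBIC)
cv2.imwrite('pics/c2.png',np.vstack([np.hstack([r(a,230,150,140,105,400,300),r(t,240,120,160,120,400,300)]),np.pad(cv2.resize(g['pixels'][:,:,::-1],(480,300)),((0,0),(0,320),(0,0)))]))
E
```

```text
t3.95 tcp [428.9  60.6 242. ] G [533.7  65.2 117.2] lean40.0 head2.5 yz-0.001 F [-0.3 -0.8 -4.3] w62.1 g30.0 q [ 0.13  0.45  2.31  3.31  0.33 -1.67]
```

View pics/c2.png

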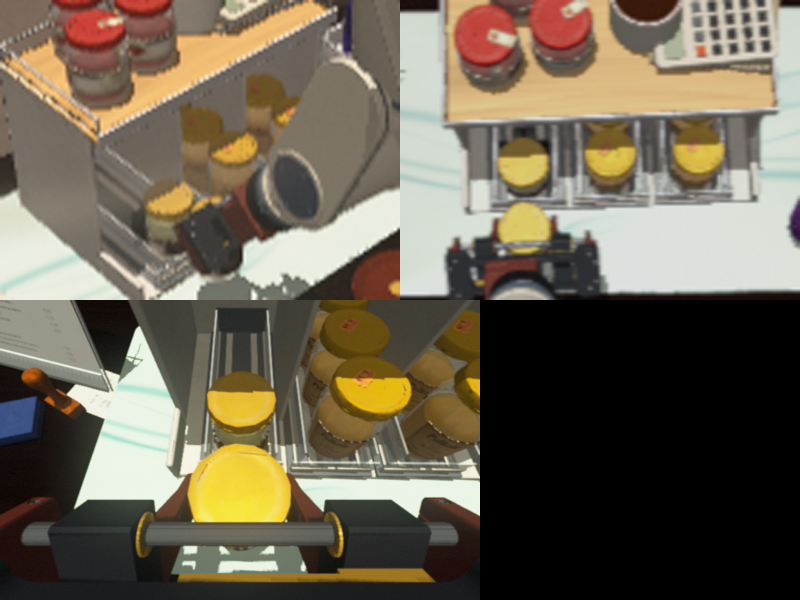

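The wrist view shows the held lid at (240,495) lined up with the olive row lid at (242,400). The olive lane behind is empty down to the paddle. I'll press gently.

Request:
{"method": "step_arm", "body": {
  "targets": [
    [[0.4,0.02,-0.1,0,0,-0.2,0],[0.2,0.006,0,0,0,0,0],[0.2,0.006,0,0,0,0,0],[0.2,0.006,0,0,0,0,0],[0.2,0.006,0,0,0,0,0]]
  ]
}}

```text
t: 4.72
ee_pos: [489.0, 58.9, 237.1]
orientation: [-2.944, -0.033, -1.073]
ft_force: [-3.6, -1.1, -2.6]
width: 62.6
grasp_force: 30.0
```

```bash
python3 - <<'E'
from h import *
st()
E
```

```text
t4.72 tcp [489.   58.9 237.1] G [593.8  61.2 112.3] lean40.0 head1.3 yz-0.000 F [-3.6 -1.1 -2.6] w62.6 g30.0 q [ 0.11  0.5   2.19  3.37  0.26 -1.72]
```

Request:
{"method": "step_arm", "body": {
  "targets": [
    [[0.15,0.09,0,0,0,0.1,0],[0.15,0.006,0,0,0,0,0],[0.15,0.006,0,0,0,0,0],[0.16,0.006,0,0,0,0,0],[0.16,0.006,0,0,0,0,0]]
  ]
}}

```text
t: 5.35
ee_pos: [528.0, 64.9, 237.2]
orientation: [-2.941, -0.044, -1.073]
ft_force: [-3.7, -0.5, -2.6]
width: 62.3
grasp_force: 30.0
```

Request:
{"method": "step_arm", "body": {
  "targets": [
    [[-0.12,0,-0.1,0,-0.75,0,0],[-0.13,0,-0.1,0,-0.75,0,0],[0,0,0,0,0,0,0],[0,0,0,0,0,0,0],[0,0,0,0,0,0,0]]
  ]
}}

```text
t: 5.98
ee_pos: [515.4, 64.9, 227.4]
orientation: [-2.883, -0.044, -1.226]
ft_force: [-2.5, 0.1, -5.3]
width: 62.5
grasp_force: 30.0
```

```bash
python3 - <<'E'
from h import *
st();g=grab('wrist','w3.png')
E
```

```text
t5.97 tcp [515.4  64.9 227.4] G [632.7  68.  114.4] lean46.1 head1.7 yz0.003 F [-2.5  0.1 -5.3] w62.5 g30.0 q [ 0.12  0.56  2.16  3.32  0.38 -1.68]
```

View pics/w3.png

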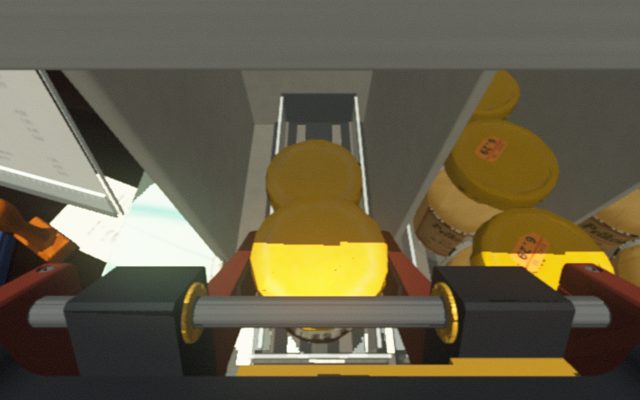

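The wrist view shows the held lid at (319,250) centred between the dividers at u=247 and 393. The lip at v≈357 is clear of the jar. I'll lower with the tilt so the lids don't catch, then straighten.

Request:
{"method": "step_arm", "body": {
  "targets": [
    [[0,0,-0.1,0,0,0,0],[0,0,-0.1,0,0,0,0],[0,0,-0.1,0,0,0,0],[0,0,-0.1,0,0,0,0],[0,0,-0.08,0,0,0,0]]
  ]
}}

```text
t: 6.65
ee_pos: [515.0, 64.9, 202.8]
orientation: [-2.883, -0.044, -1.226]
ft_force: [-3.4, -0.4, -2.3]
width: 62.5
grasp_force: 30.0
```

Request:
{"method": "step_arm", "body": {
  "targets": [
    [[0.1,0,0.09,0,0.5,0,0],[0.1,0,0.09,0,0.5,0,0],[0.05,0,0.05,0,0.5,0,0],[0,0,0,0,0,0,0],[0,0,0,0,0,0,0]]
  ]
}}

```text
t: 7.28
ee_pos: [527.1, 64.9, 214.4]
orientation: [-2.941, -0.044, -1.073]
ft_force: [-3.4, -0.7, -3.3]
width: 62.3
grasp_force: 30.0
```

```bash
python3 - <<'E'
from h import *
st()
E
```

```text
t7.28 tcp [527.1  64.9 214.4] G [632.1  68.   89.7] lean40.1 head1.7 yz0.000 F [-3.4 -0.7 -3.3] w62.3 g30.0 q [ 0.11  0.58  2.11  3.35  0.26 -1.71]
```

Request:
{"method": "step_arm", "body": {
  "targets": [
    [[0,0,-0.03,0,0,0,0],[0,0,-0.03,0,0,0,0],[0,0,-0.02,0,0,0,0],[0,0,0,0,0,0,0],[0,0,0,0,0,0,0]]
  ]
}}

```text
t: 7.9
ee_pos: [527.4, 64.9, 210.7]
orientation: [-2.941, -0.044, -1.073]
ft_force: [-4.0, -0.1, -2.1]
width: 62.2
grasp_force: 30.0
```

Request:
{"method": "step_arm", "body": {
  "targets": [
    [[0,0,-0.02,0,0,0,0],[0,0,-0.02,0,0,0,0],[0,0,0,0,0,0,0.85],[0,0,0,0,0,0,0.85],[0,0,0,0,0,0,0.85]]
  ]
}}

```text
t: 8.52
ee_pos: [527.9, 64.9, 208.9]
orientation: [-2.941, -0.044, -1.075]
ft_force: [-0.0, -0.2, -0.3]
width: 74.8
grasp_force: 0.0
```

Request:
{"method": "step_arm", "body": {
  "targets": [
    [[0,0,0,0,0,0,0.85],[-0.3,0,0.36,0,0,0,0.85],[-0.6,0,0.7,0,0,0,0.85],[-0.6,0,0.7,0,0,0,0.85],[-0.6,0,0.7,0,0,0,0.9]]
  ]
}}

```text
t: 9.15
ee_pos: [431.9, 65.9, 318.6]
orientation: [-2.946, -0.04, -1.082]
ft_force: [-0.7, -0.3, 0.4]
width: 78.6
grasp_force: 0.0
```

```bash
python3 - <<'E'
from h import *
st();g=grab('wrist','w4.png')
E
```

```text
t9.15 tcp [431.9  65.9 318.6] G [537.4  67.8 194.3] lean40.3 head1.4 yz0.006 F [-0.7 -0.3  0.4] w78.6 g0.0 q [ 0.15  0.25  2.28  3.9   0.12 -2.23]
```

View pics/w4.png

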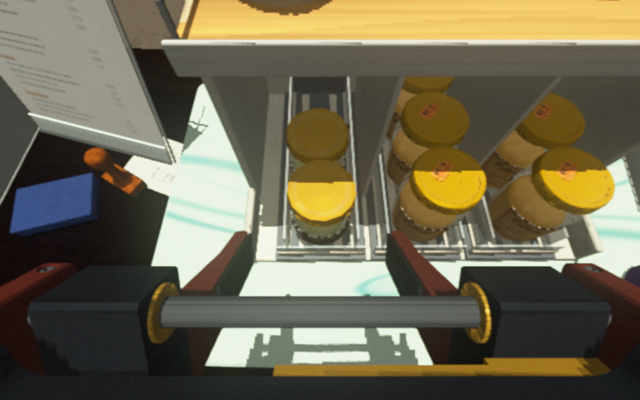

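Olives_2 stands behind the lip against the row jar (323,195 and 317,137 in the wrist view). In the mid honey lane a third lid shows at (420,85), so that row is probably full. Joint 5 is near its limit, so I'll fit the arm kinematics to choose headings.

```bash
cat > k.py <<'E'
import numpy as np
from scipy.optimize import least_squares
D=[([153.24,-605.67,404],[-1.342,.4238,1.6306,0,1.0886,-.019],0,14.2),
([308.6,-355,354.4],[-1.05,.28,2.09,.99,.84,-.44],40.1,14.2),([308.5,-353.4,190.4],[-1.05,.63,2.14,1.38,.68,-.98],40.1,14.2),
([428.9,60.6,242],[.13,.45,2.31,3.31,.33,-1.67],40,2.5),([489,58.9,237.1],[.11,.5,2.19,3.37,.26,-1.72],40,1.3),
([515.4,64.9,227.4],[.12,.56,2.16,3.32,.38,-1.68],46.1,1.7),([527.1,64.9,214.4],[.11,.58,2.11,3.35,.26,-1.71],40.1,1.7),([431.9,65.9,318.6],[.15,.25,2.28,3.9,.12,-2.23],40.3,1.4)]
def zt(l,h):
    l,h=np.radians([l,h]);return np.array([np.sin(l)*np.cos(h),np.sin(l)*np.sin(h),-np.cos(l)])
def wc(q,p):
    a,H,L1,L2,e,d=p;f=q[1]+q[2]
    r=a+L1*np.sin(q[1])+L2*np.sin(f)+e*np.cos(f);z=H+L1*np.cos(q[1])+L2*np.cos(f)-e*np.sin(f);return r,z
def res(p):
    o=[]
    for t,q,l,h in D:
        w=np.array(t)-p[5]*zt(l,h);r,z=wc(q,p);o+=[np.hypot(*w[:2])-r,w[2]-z]
    return o
s=least_squares(res,[0,300,400,400,0,100]);P=s.x
def ik(tcp,l,h):
    w=np.array(tcp)-P[5]*zt(l,h);r=np.hypot(*w[:2])
    s=least_squares(lambda x:np.array(wc([0,*x],P))-[r,w[2]],[.5,2.1]);q1=np.arctan2(w[1],w[0]);f=s.x.sum()
    R=np.array([[np.cos(q1),-np.sin(q1),0],[np.sin(q1),np.cos(q1),0],[0,0,1]])
    v=R.T@zt(l,h);F=np.array([np.sin(f),0,np.cos(f)]);X=np.array([np.cos(f),0,-np.sin(f)])
    return q1.round(2),s.x.round(2),'res%.1f'%np.sqrt(2*s.cost),'q5 %.2f'%np.arccos(v@F),'q4 %.2f'%(np.arctan2(v[1],v@X)%(2*np.pi))
if __name__=='__main__':
    print(P.round(1),np.abs(s.fun).max().round(1))
    for d in D:print(d[1],ik(d[0],d[2],d[3]))
    for nm,G in(('ol1',(396,243,66)),('honey',(495,361,80))):
        for h in(-10,0,15,30,45,60,75,90):
            for l in(40,):
                u=zt(l,h)
                for up in(0,60,130):print(nm,h,up,(np.array(G)-163*u).round(0)[:2],ik(np.array(G)-163*u+[0,0,up],l,h))
E
python3 k.py
```

```text
[  3.  308.2 559.8 482.1  75.1 123.6] 2.2
[-1.342, 0.4238, 1.6306, 0, 1.0886, -0.019] (np.float64(-1.32), array([0.42, 1.63]), 'res0.0', 'q5 1.09', 'q4 0.00')
[-1.05, 0.28, 2.09, 0.99, 0.84, -0.44] (np.float64(-1.02), array([0.28, 2.09]), 'res0.0', 'q5 0.82', 'q4 1.00')
[-1.05, 0.63, 2.14, 1.38, 0.68, -0.98] (np.float64(-1.02), array([0.63, 2.14]), 'res0.0', 'q5 0.67', 'q4 1.41')
[0.13, 0.45, 2.31, 3.31, 0.33, -1.67] (np.float64(0.16), array([0.45, 2.31]), 'res0.0', 'q5 0.33', 'q4 3.38')
[0.11, 0.5, 2.19, 3.37, 0.26, -1.72] (np.float64(0.14), array([0.5 , 2.19]), 'res0.0', 'q5 0.26', 'q4 3.44')
[0.12, 0.56, 2.16, 3.32, 0.38, -1.68] (np.float64(0.14), array([0.56, 2.16]), 'res0.0', 'q5 0.38', 'q4 3.37')
[0.11, 0.58, 2.11, 3.35, 0.26, -1.71] (np.float64(0.14), array([0.58, 2.11]), 'res0.0', 'q5 0.26', 'q4 3.42')
[0.15, 0.25, 2.28, 3.9, 0.12, -2.23] (np.float64(0.18), array([0.25, 2.28]), 'res0.0', 'q5 0.13', 'q4 4.01')
ol1 -10 0 [293. 261.] (np.float64(0.91), array([0.59, 2.33]), 'res0.0', 'q5 0.62', 'q4 4.49')
ol1 -10 60 [293. 261.] (np.float64(0.91), array([0.42, 2.32]), 'res0.0', 'q
[... 3684 characters left out ...]
0.0', 'q5 0.37', 'q4 1.70')
honey 60 130 [443. 270.] (np.float64(0.46), array([0.33, 2.08]), 'res0.0', 'q5 0.38', 'q4 1.26')
honey 75 0 [468. 260.] (np.float64(0.39), array([0.62, 2.04]), 'res0.0', 'q5 0.54', 'q4 1.56')
honey 75 60 [468. 260.] (np.float64(0.39), array([0.5 , 2.04]), 'res0.0', 'q5 0.55', 'q4 1.35')
honey 75 130 [468. 260.] (np.float64(0.39), array([0.37, 2.01]), 'res0.0', 'q5 0.60', 'q4 1.12')
honey 90 0 [495. 256.] (np.float64(0.34), array([0.65, 1.95]), 'res0.0', 'q5 0.69', 'q4 1.24')
honey 90 60 [495. 256.] (np.float64(0.34), array([0.54, 1.95]), 'res0.0', 'q5 0.74', 'q4 1.12')
honey 90 130 [495. 256.] (np.float64(0.34), array([0.42, 1.92]), 'res0.0', 'q5 0.81', 'q4 0.99')
```

```bash
python3 - <<'E'
from k import *
W=[((432,66,318),1.4),((382,66,250),1.4),((362,75,250),21),((350,112,256),41),((344,152,262),60),((344,152,190),60)]
for (a,ha),(b,hb) in zip(W,W[1:]):
    for s in(.25,.5,.75,1):print(np.round(np.array(a)+s*(np.array(b)-a)),round(ha+s*(hb-ha)),ik(np.array(a)+s*(np.array(b)-a),40,ha+s*(hb-ha)))
E
```

```text
[420.  66. 301.] 1 (np.float64(0.19), array([0.28, 2.31]), 'res0.0', 'q5 0.18', 'q4 3.77')
[407.  66. 284.] 1 (np.float64(0.19), array([0.31, 2.34]), 'res0.0', 'q5 0.23', 'q4 3.63')
[394.  66. 267.] 1 (np.float64(0.2), array([0.35, 2.38]), 'res0.0', 'q5 0.30', 'q4 3.53')
[382  66 250] 1 (np.float64(0.21), array([0.4, 2.4]), 'res0.0', 'q5 0.37', 'q4 3.47')
[377.  68. 250.] 6 (np.float64(0.2), array([0.39, 2.42]), 'res0.0', 'q5 0.37', 'q4 3.30')
[372.  70. 250.] 11 (np.float64(0.19), array([0.39, 2.43]), 'res0.0', 'q5 0.37', 'q4 3.12')
[367.  73. 250.] 16 (np.float64(0.17), array([0.39, 2.43]), 'res0.0', 'q5 0.38', 'q4 2.95')
[362  75 250] 21 (np.float64(0.16), array([0.39, 2.44]), 'res0.0', 'q5 0.40', 'q4 2.79')
[359.  84. 252.] 26 (np.float64(0.17), array([0.38, 2.44]), 'res0.0', 'q5 0.40', 'q4 2.66')
[356.  94. 253.] 31 (np.float64(0.18), array([0.38, 2.44]), 'res0.0', 'q5 0.41', 'q4 2.53')
[353. 103. 254.] 36 (np.float64(0.19), array([0.37, 2.43]), 'res0.0', 'q5 0.42', 'q4 2.41')
[350 112 256] 41 (np.float64(0.2), array([0.37, 2.43]), 'res0.0', 'q5 0.43', 'q4 2.28')
[348. 122. 258.] 46 (np.float64(0.22), array([0.37, 2.42]), 'res0.0', 'q5 0.44', 'q4 2.17')
[347. 132. 259.] 50 (np.float64(0.23), array([0.37, 2.41]), 'res0.0', 'q5 0.45', 'q4 2.06')
[346. 142. 260.] 55 (np.float64(0.25), array([0.36, 2.4 ]), 'res0.0', 'q5 0.47', 'q4 1.96')
[344 152 262] 60 (np.float64(0.27), array([0.36, 2.39]), 'res0.0', 'q5 0.49', 'q4 1.86')
[344. 152. 244.] 60 (np.float64(0.27), array([0.42, 2.39]), 'res0.0', 'q5 0.51', 'q4 1.96')
[344. 152. 226.] 60 (np.float64(0.27), array([0.48, 2.4 ]), 'res0.0', 'q5 0.54', 'q4 2.05')
[344. 152. 208.] 60 (np.float64(0.27), array([0.53, 2.4 ]), 'res0.0', 'q5 0.57', 'q4 2.14')
[344 152 190] 60 (np.float64(0.27), array([0.59, 2.39]), 'res0.0', 'q5 0.60', 'q4 2.21')
```

Request:
{"method": "step_arm", "body": {
  "targets": [
    [[-0.2,0,-0.27,0,0,0,0.95],[-0.2,0,-0.27,0,0,0,0.95],[-0.2,0,-0.27,0,0,0,0.95],[-0.2,0,-0.27,0,0,0,0.95],[-0.2,0,-0.27,0,0,0,0.95]]
  ]
}}

```text
t: 9.82
ee_pos: [383.2, 66.1, 249.2]
orientation: [-2.945, -0.041, -1.08]
ft_force: [0.6, 1.1, -0.6]
width: 83.3
grasp_force: 0.0
```

Request:
{"method": "step_arm", "body": {
  "targets": [
    [[-0.08,0.04,0,0,0,1,0.95],[-0.08,0.04,0,0,0,1,0.95],[-0.08,0.04,0,0,0,1,0.95],[-0.08,0.04,0,0,0,1,0.95],[-0.08,0.04,0,0,0,1,0.95]]
  ]
}}

```text
t: 10.45
ee_pos: [363.3, 76.2, 249.5]
orientation: [-2.787, -0.535, -1.022]
ft_force: [0.5, 0.9, -0.4]
width: 83.1
grasp_force: 0.0
```

Request:
{"method": "step_arm", "body": {
  "targets": [
    [[-0.05,0.15,0.02,0,0,1,0.95],[-0.05,0.15,0.02,0,0,1,0.95],[-0.05,0.15,0.02,0,0,1,0.95],[-0.05,0.15,0.02,0,0,1,0.95],[-0.05,0.15,0.02,0,0,1,0.95]]
  ]
}}

```text
t: 11.08
ee_pos: [350.7, 113.8, 254.5]
orientation: [-2.564, -0.977, -0.941]
ft_force: [-0.5, 0.9, -1.1]
width: 83.7
grasp_force: 0.0
```

Request:
{"method": "step_arm", "body": {
  "targets": [
    [[-0.02,0.16,0.02,0,0,0.95,0.95],[-0.02,0.16,0.02,0,0,0.95,0.95],[-0.02,0.16,0.02,0,0,0.95,0.95],[-0.02,0.16,0.02,0,0,0.95,0.95],[-0.02,0.16,0.02,0,0,0.95,0.95]]
  ]
}}

```text
t: 11.7
ee_pos: [345.7, 153.8, 259.5]
orientation: [-2.3, -1.347, -0.845]
ft_force: [-0.2, 0.4, -0.2]
width: 83.6
grasp_force: 0.0
```

```bash
python3 - <<'E'
from h import *
st();g=grab('wrist');im=g['pixels'][:,:,::-1]
m=cv2.inRange(cv2.cvtColor(im,cv2.COLOR_BGR2HSV),(17,130,90),(32,255,255));m[350:]=0
n,l,s,ce=cv2.connectedComponentsWithStats(m)
for i in range(1,n):
    if s[i,4]>200:print(s[i],ce[i].round(),ray(g,s[i,0]+s[i,2]/2,s[i,1],88).round(1))
print(proj(g,(396,243,88)))
E
```

```text
t11.70 tcp [345.7 153.8 259.5] G [397.7 245.2 135. ] lean40.2 head60.6 yz0.004 F [-0.2  0.4 -0.2] w83.6 g0.0 q [ 0.23  0.38  2.38  1.82  0.51 -0.98]
[ 313   61   76   91 5109] [349. 104.] [526.5 410.1  88. ]
[ 268  237   97   60 4725] [316. 271.] [411.6 272.7  88. ]
[137 283  23  59 335] [143. 312.] [298.7 299.6  88. ]
[480 283  22  60 382] [495. 312.] [497.5 187.5  88. ]
[294 327  46  10 335] [316. 331.] [383. 221.  88.]
[317.83999095 285.29274119]
```

Request:
{"method": "step_arm", "body": {
  "targets": [
    [[-0.02,0,-0.25,0,0,0,0.95],[0,0,-0.35,0,0,0,0.95],[0,0,-0.35,0,0,0,0.95],[0,0,-0.3,0,0,0,0.95],[0,0,-0.14,0,0,0,0.95]]
  ]
}}

```text
t: 12.38
ee_pos: [344.6, 153.4, 189.3]
orientation: [-2.303, -1.343, -0.845]
ft_force: [-0.0, 0.8, -0.0]
width: 83.5
grasp_force: 0.0
```

Request:
{"method": "step_arm", "body": {
  "targets": [
    [[0,0,0,0,0,0,0.95],[0,0,0,0,0,0,0],[0,0,0,0,0,0,0],[0,0,0,0,0,0,0],[0,0,0,0,0,0,0]]
  ]
}}

```text
t: 13.0
ee_pos: [344.5, 153.6, 190.7]
orientation: [-2.302, -1.345, -0.85]
ft_force: [-2.1, 1.3, 4.2]
width: 62.6
grasp_force: 29.9
```

```bash
python3 - <<'E'
from h import *
st()
from k import *
W=[((344,153,190),60.6),((344,153,244),60.6),((362,90,244),41),((385,70,244),21),((430,62,244),1.7),((490,62,241),1.7)]
for (a,ha),(b,hb) in zip(W,W[1:]):
    for s in(.5,1):print(np.round(np.array(a)+s*(np.array(b)-a)),round(ha+s*(hb-ha)),ik(np.array(a)+s*(np.array(b)-a),40,ha+s*(hb-ha)))
E
```

```text
t13.00 tcp [344.5 153.6 190.7] G [397.2 244.9  66.5] lean40.3 head60.5 yz0.006 F [-2.1  1.3  4.2] w62.6 g29.9 q [ 0.23  0.59  2.39  2.16  0.61 -1.38]
[344. 153. 217.] 61 (np.float64(0.27), array([0.51, 2.39]), 'res0.0', 'q5 0.55', 'q4 2.08')
[344 153 244] 61 (np.float64(0.27), array([0.42, 2.39]), 'res0.0', 'q5 0.51', 'q4 1.95')
[353. 122. 244.] 51 (np.float64(0.2), array([0.42, 2.41]), 'res0.0', 'q5 0.49', 'q4 2.09')
[362  90 244] 41 (np.float64(0.12), array([0.41, 2.42]), 'res0.0', 'q5 0.47', 'q4 2.22')
[374.  80. 244.] 31 (np.float64(0.13), array([0.42, 2.41]), 'res0.0', 'q5 0.42', 'q4 2.46')
[385  70 244] 21 (np.float64(0.13), array([0.42, 2.4 ]), 'res0.0', 'q5 0.39', 'q4 2.74')
[408.  66. 244.] 11 (np.float64(0.15), array([0.43, 2.36]), 'res0.0', 'q5 0.34', 'q4 3.05')
[430  62 244] 2 (np.float64(0.17), array([0.44, 2.31]), 'res0.0', 'q5 0.32', 'q4 3.43')
[460.  62. 242.] 2 (np.float64(0.16), array([0.47, 2.25]), 'res0.0', 'q5 0.28', 'q4 3.43')
[490  62 241] 2 (np.float64(0.14), array([0.49, 2.19]), 'res0.0', 'q5 0.25', 'q4 3.45')
```

Request:
{"method": "step_arm", "body": {
  "targets": [
    [[0,0,0.53,0,0,0,0],[0,0,0.53,0,0,0,0],[0.07,-0.25,0,0,0,-0.98,0],[0.07,-0.25,0,0,0,-0.98,0],[0.07,-0.25,0,0,0,-0.98,0]]
  ]
}}

```text
t: 13.62
ee_pos: [354.9, 115.3, 243.2]
orientation: [-2.475, -1.119, -0.908]
ft_force: [0.2, -0.2, -3.4]
width: 62.9
grasp_force: 30.0
```

Request:
{"method": "step_arm", "body": {
  "targets": [
    [[0.07,-0.25,0,0,0,-0.98,0],[0.07,-0.25,0,0,0,-0.98,0],[0.09,-0.08,0,0,0,-0.98,0],[0.09,-0.08,0,0,0,-0.98,0],[0.09,-0.08,0,0,0,-0.98,0]]
  ]
}}

```text
t: 14.25
ee_pos: [375.3, 78.5, 243.0]
orientation: [-2.715, -0.703, -0.994]
ft_force: [0.4, 0.2, -4.5]
width: 62.9
grasp_force: 30.0
```

Request:
{"method": "step_arm", "body": {
  "targets": [
    [[0.09,-0.08,0,0,0,-0.98,0],[0.09,-0.08,0,0,0,-0.98,0],[0.18,-0.03,0,0,0,-0.98,0],[0.18,-0.03,0,0,0,-0.98,0],[0.18,-0.03,0,0,0,-0.98,0]]
  ]
}}

```text
t: 14.88
ee_pos: [411.2, 66.2, 242.9]
orientation: [-2.895, -0.239, -1.057]
ft_force: [0.5, -0.3, -4.2]
width: 62.8
grasp_force: 30.0
```

Request:
{"method": "step_arm", "body": {
  "targets": [
    [[0.18,-0.03,0,0,0,-0.98,0],[0.18,-0.03,0,0,0,-0.98,0],[0,0,0,0,0,0,0],[0,0,0,0,0,0,0],[0,0,0,0,0,0,0]]
  ]
}}

```text
t: 15.5
ee_pos: [429.0, 63.3, 243.2]
orientation: [-2.946, -0.046, -1.078]
ft_force: [1.1, -0.6, -3.5]
width: 62.7
grasp_force: 30.0
```

```bash
python3 - <<'E'
from h import *
st()
E
```

```text
t15.50 tcp [429.   63.3 243.2] G [534.2  65.7 118.6] lean40.2 head1.7 yz0.006 F [ 1.1 -0.6 -3.5] w62.7 g30.0 q [ 0.14  0.45  2.31  3.38  0.33 -1.72]
```

Request:
{"method": "step_arm", "body": {
  "targets": [
    [[0.4,0.01,-0.1,0,0,0,0],[0.2,0.006,0,0,0,0,0],[0.2,0.006,0,0,0,0,0],[0.2,0.006,0,0,0,0,0],[0.2,0.006,0,0,0,0,0]]
  ]
}}

```text
t: 16.12
ee_pos: [488.5, 65.0, 238.0]
orientation: [-2.947, -0.046, -1.075]
ft_force: [-6.9, 0.2, 0.6]
width: 62.7
grasp_force: 30.0
```

```bash
python3 - <<'E'
from h import *
st()
E
```

```text
t16.12 tcp [488.5  65.  238. ] G [593.5  67.3 113.3] lean40.1 head1.7 yz0.006 F [-6.9  0.2  0.6] w62.7 g30.0 q [ 0.13  0.5   2.19  3.41  0.26 -1.76]
```

Request:
{"method": "step_arm", "body": {
  "targets": [
    [[0.15,0,0,0,0,0,0],[0.15,0,0,0,0,0,0],[0.15,0,0,0,0,0,0],[0.16,0,0,0,0,0,0],[0.16,0,0,0,0,0,0]]
  ]
}}

```text
t: 16.75
ee_pos: [527.0, 65.0, 238.0]
orientation: [-2.947, -0.046, -1.075]
ft_force: [-6.6, -0.6, 0.2]
width: 62.6
grasp_force: 30.0
```

Request:
{"method": "step_arm", "body": {
  "targets": [
    [[-0.12,0,-0.1,0,-0.75,0,0],[-0.13,0,-0.1,0,-0.75,0,0],[0,0,0,0,0,0,0],[0,0,0,0,0,0,0],[0,0,0,0,0,0,0]]
  ]
}}

```text
t: 17.38
ee_pos: [515.7, 65.1, 228.5]
orientation: [-2.887, -0.045, -1.232]
ft_force: [-2.0, -0.7, -4.4]
width: 62.7
grasp_force: 30.0
```

```bash
python3 - <<'E'
from h import *
st();grab('wrist','w5.png')
E
```

```text
t17.38 tcp [515.7  65.1 228.5] G [633.3  67.4 115.7] lean46.2 head1.6 yz0.009 F [-2.  -0.7 -4.4] w62.7 g30.0 q [ 0.12  0.56  2.16  3.34  0.38 -1.7 ]
```

View pics/w5.png

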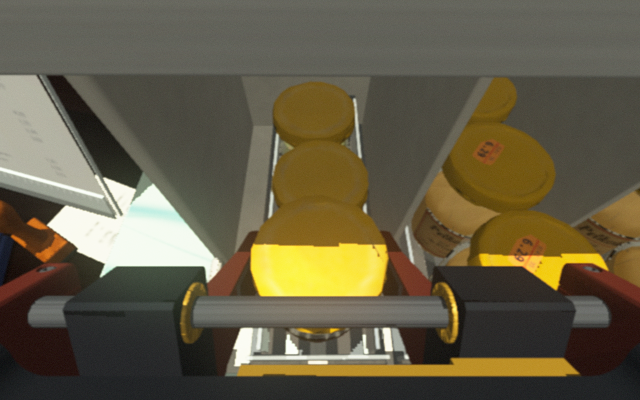

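The wrist view shows held lid (319,250) with the row lids at (320,178) and (313,112) pressed back in line. I'll do the same lowering as before.

Request:
{"method": "step_arm", "body": {
  "targets": [
    [[0,0,-0.1,0,0,0,0],[0,0,-0.1,0,0,0,0],[0,0,-0.1,0,0,0,0],[0,0,-0.1,0,0,0,0],[0,0,-0.08,0,0,0,0]]
  ]
}}

```text
t: 18.05
ee_pos: [515.5, 65.1, 203.9]
orientation: [-2.887, -0.046, -1.232]
ft_force: [-2.3, -0.6, -2.2]
width: 62.4
grasp_force: 30.0
```

Request:
{"method": "step_arm", "body": {
  "targets": [
    [[0.1,0,0.09,0,0.5,0,0],[0.1,0,0.09,0,0.5,0,0],[0.05,0,0.05,0,0.5,0,0],[0,0,-0.04,0,0,0,0],[0,0,-0.04,0,0,0,0]]
  ]
}}

```text
t: 18.68
ee_pos: [528.0, 65.1, 211.6]
orientation: [-2.945, -0.045, -1.081]
ft_force: [-1.6, -0.0, -1.9]
width: 62.8
grasp_force: 30.0
```

```bash
python3 - <<'E'
from h import *
st()
E
```

```text
t18.68 tcp [528.   65.1 211.6] G [633.4  67.4  87.3] lean40.3 head1.6 yz0.006 F [-1.6 -0.  -1.9] w62.8 g30.0 q [ 0.11  0.59  2.11  3.37  0.27 -1.73]
```

```bash
python3 - <<'E'
from k import *
print(np.array((496,362,80))-163*zt(40,75))
W=[((528,65,210),1.6),((468,65,280),1.6),((408,65,265),1.6),((408,90,265),21),((418,130,275),41),((440,190,285),61),((469,261,290),75),((469,261,205),75)]
for (a,ha),(b,hb) in zip(W,W[1:]):
    for s in(.5,1):print(np.round(np.array(a)+s*(np.array(b)-a)),round(ha+s*(hb-ha)),ik(np.array(a)+s*(np.array(b)-a),40,ha+s*(hb-ha)))
E
```

```text
[468.88239492 260.79572006 204.86524423]
[498.  65. 245.] 2 (np.float64(0.15), array([0.49, 2.17]), 'res0.0', 'q5 0.23', 'q4 3.49')
[468  65 280] 2 (np.float64(0.16), array([0.38, 2.22]), 'res0.0', 'q5 0.18', 'q4 3.64')
[438.  65. 272.] 2 (np.float64(0.17), array([0.37, 2.29]), 'res0.0', 'q5 0.23', 'q4 3.56')
[408  65 265] 2 (np.float64(0.19), array([0.37, 2.35]), 'res0.0', 'q5 0.29', 'q4 3.51')
[408.  78. 265.] 11 (np.float64(0.19), array([0.37, 2.35]), 'res0.0', 'q5 0.27', 'q4 3.11')
[408  90 265] 21 (np.float64(0.18), array([0.37, 2.34]), 'res0.0', 'q5 0.29', 'q4 2.71')
[413. 110. 270.] 31 (np.float64(0.2), array([0.37, 2.31]), 'res0.0', 'q5 0.30', 'q4 2.32')
[418 130 275] 41 (np.float64(0.21), array([0.37, 2.28]), 'res0.0', 'q5 0.34', 'q4 1.98')
[429. 160. 280.] 51 (np.float64(0.25), array([0.38, 2.23]), 'res0.0', 'q5 0.40', 'q4 1.72')
[440 190 285] 61 (np.float64(0.29), array([0.4 , 2.17]), 'res0.0', 'q5 0.47', 'q4 1.50')
[454. 226. 288.] 68 (np.float64(0.34), array([0.42, 2.1 ]), 'res0.0', 'q5 0.51', 'q4 1.37')
[469 261 290] 75 (np.float64(0.39), array([0.45, 2.03]), 'res0.0', 'q5 0.57', 'q4 1.26')
[469. 261. 248.] 75 (np.float64(0.39), array([0.54, 2.04]), 'res0.0', 'q5 0.54', 'q4 1.41')
[469 261 205] 75 (np.float64(0.39), array([0.62, 2.04]), 'res0.0', 'q5 0.54', 'q4 1.56')
```

Request:
{"method": "step_arm", "body": {
  "targets": [
    [[0,0,-0.02,0,0,0,0],[0,0,-0.01,0,0,0,0],[0,0,0,0,0,0,0.85],[0,0,0,0,0,0,0.85],[0,0,0,0,0,0,0.85]]
  ]
}}

```text
t: 19.3
ee_pos: [528.5, 65.1, 210.5]
orientation: [-2.945, -0.045, -1.081]
ft_force: [-0.6, 0.3, -1.2]
width: 74.6
grasp_force: 0.0
```

Request:
{"method": "step_arm", "body": {
  "targets": [
    [[-0.3,0,0.36,0,0,0,0.85],[-0.5,0,0.6,0,0,0,0.85],[-0.5,0,0.5,0,0,0,0.85],[-0.55,0,-0.1,0,0,0,0.85],[-0.55,0,-0.26,0,0,0,0.9]]
  ]
}}

```text
t: 19.92
ee_pos: [407.8, 65.2, 266.3]
orientation: [-2.943, -0.045, -1.085]
ft_force: [-0.9, 0.2, -0.6]
width: 78.2
grasp_force: 0.0
```

```bash
python3 - <<'E'
from h import *
st();g=grab('wrist','w6.png')
im=g['pixels'][:,:,::-1]
m=cv2.inRange(cv2.cvtColor(im,cv2.COLOR_BGR2HSV),(17,130,60),(32,255,255));m[300:]=0
n,l,s,ce=cv2.connectedComponentsWithStats(m)
for i in range(1,n):
    if s[i,4]>200:print(s[i],ce[i].round())
print('expect olives lid',proj(g,(626,66,113)),proj(g,(689,68,113)))
E
```

```text
t19.93 tcp [407.8  65.2 266.3] G [513.6  67.5 142.3] lean40.5 head1.6 yz0.005 F [-0.9  0.2 -0.6] w78.2 g0.0 q [ 0.16  0.37  2.35  3.45  0.29 -1.77]
[  396     0   244   182 26447] [512. 102.]
[  283     3    80   167 10262] [322.  89.]
[151 283  26  17 209] [164. 290.]
expect olives lid [325.35711642 128.97199595] [324.3399829   70.33503817]
```

Request:
{"method": "step_arm", "body": {
  "targets": [
    [[0,0.1,0,0,0,0.97,1],[0,0.1,0,0,0,0.97,1],[0,0.1,0,0,0,0.97,1],[0,0.1,0,0,0,0.97,1],[0,0.1,0,0,0,0.97,1]]
  ]
}}

```text
t: 20.6
ee_pos: [408.8, 90.3, 265.5]
orientation: [-2.792, -0.525, -1.027]
ft_force: [0.3, 0.1, -0.8]
width: 87.9
grasp_force: 0.0
```

Request:
{"method": "step_arm", "body": {
  "targets": [
    [[0.04,0.16,0.04,0,0,0.97,1],[0.04,0.16,0.04,0,0,0.97,1],[0.04,0.16,0.04,0,0,0.97,1],[0.04,0.16,0.04,0,0,0.97,1],[0.04,0.16,0.04,0,0,0.97,1]]
  ]
}}

```text
t: 21.22
ee_pos: [418.9, 130.4, 275.6]
orientation: [-2.577, -0.956, -0.95]
ft_force: [1.0, 0.1, 0.5]
width: 87.8
grasp_force: 0.0
```

Request:
{"method": "step_arm", "body": {
  "targets": [
    [[0.09,0.24,0.04,0,0,0.97,1],[0.09,0.24,0.04,0,0,0.97,1],[0.09,0.24,0.04,0,0,0.97,1],[0.09,0.24,0.04,0,0,0.97,1],[0.09,0.24,0.04,0,0,0.97,1]]
  ]
}}

```text
t: 21.85
ee_pos: [441.4, 190.6, 285.6]
orientation: [-2.31, -1.336, -0.853]
ft_force: [1.2, 0.0, -0.4]
width: 87.7
grasp_force: 0.0
```

Request:
{"method": "step_arm", "body": {
  "targets": [
    [[0.11,0.28,0.02,0,0,0.72,1],[0.11,0.28,0.02,0,0,0.72,1],[0.11,0.28,0.02,0,0,0.72,1],[0.11,0.28,0.02,0,0,0.72,1],[0.11,0.28,0.02,0,0,0.72,1]]
  ]
}}

```text
t: 22.48
ee_pos: [468.9, 260.7, 290.6]
orientation: [-2.083, -1.584, -0.771]
ft_force: [0.9, -0.7, 0.4]
width: 88.3
grasp_force: 0.0
```

```bash
python3 - <<'E'
from h import *
p,R=st();g=grab('wrist','w7.png');im=g['pixels'][:,:,::-1]
m=cv2.inRange(cv2.cvtColor(im,cv2.COLOR_BGR2HSV),(17,130,90),(32,255,255));m[300:]=0
n,l,s,ce=cv2.connectedComponentsWithStats(m)
h=np.array([R[0,2],R[1,2],0]);h/=np.linalg.norm(h)
for i in range(1,n):
    if s[i,4]>600:print(s[i],ce[i].round(),(ray(g,s[i,0]+s[i,2]/2,s[i,1],109)-32*h).round(1))
E
```

```text
t22.48 tcp [468.9 260.7 290.6] G [498.2 362.  166.2] lean40.3 head74.3 yz0.007 F [ 0.9 -0.7  0.4] w88.3 g0.0 q [ 0.36  0.45  2.03  1.27  0.57 -0.45]
[125 108  29 102 907] [137. 155.] [374.7 527.1 109. ]
[ 270  237   89   60 4332] [314. 270.] [496.2 364.9 109. ]
```

Request:
{"method": "step_arm", "body": {
  "targets": [
    [[-0.03,0.05,-0.3,0,0,0,1],[0,0,-0.4,0,0,0,1],[0,0,-0.4,0,0,0,1],[0,0,-0.4,0,0,0,1],[0,0,-0.22,0,0,0,1]]
  ]
}}

```text
t: 23.15
ee_pos: [466.8, 262.3, 203.4]
orientation: [-2.087, -1.581, -0.769]
ft_force: [-0.3, -1.1, 0.3]
width: 87.5
grasp_force: 0.0
```

Request:
{"method": "step_arm", "body": {
  "targets": [
    [[0,0,0,0,0,0,1],[0,0,0,0,0,0,0],[0,0,0,0,0,0,0],[0,0,0,0,0,0,0],[0,0,0,0,0,0,0]]
  ]
}}

```text
t: 23.78
ee_pos: [466.7, 262.7, 204.9]
orientation: [-2.084, -1.582, -0.771]
ft_force: [-1.7, -0.3, 4.0]
width: 66.0
grasp_force: 29.9
```

```bash
python3 - <<'E'
from h import *
st()
from k import *
W=[((468,263,204),74.3),((468,263,270),74.3),((440,190,270),56),((410,100,262),38),((405,0,255),20),((405,-80,255),2),((412,-155,255),1.7),((470,-155,255),1.7),((527,-152,228),1.7)]
for (a,ha),(b,hb) in zip(W,W[1:]):
    for s in(.5,1):print(np.round(np.array(a)+s*(np.array(b)-a)),round(ha+s*(hb-ha)),ik(np.array(a)+s*(np.array(b)-a),40,ha+s*(hb-ha)))
E
```

```text
t23.77 tcp [466.7 262.7 204.9] G [496.1 364.   80.6] lean40.3 head74.2 yz0.007 F [-1.7 -0.3  4. ] w66.0 g29.9 q [ 0.37  0.62  2.05  1.58  0.54 -0.8 ]
[468. 263. 237.] 74 (np.float64(0.4), array([0.56, 2.04]), 'res0.0', 'q5 0.53', 'q4 1.46')
[468 263 270] 74 (np.float64(0.4), array([0.49, 2.04]), 'res0.0', 'q5 0.54', 'q4 1.34')
[454. 226. 270.] 65 (np.float64(0.35), array([0.46, 2.11]), 'res0.0', 'q5 0.47', 'q4 1.50')
[440 190 270] 56 (np.float64(0.3), array([0.43, 2.18]), 'res0.0', 'q5 0.41', 'q4 1.68')
[425. 145. 266.] 47 (np.float64(0.23), array([0.41, 2.25]), 'res0.0', 'q5 0.39', 'q4 1.89')
[410 100 262] 38 (np.float64(0.15), array([0.39, 2.32]), 'res0.0', 'q5 0.38', 'q4 2.10')
[408.  50. 258.] 29 (np.float64(0.03), array([0.39, 2.34]), 'res0.0', 'q5 0.38', 'q4 2.22')
[405   0 255] 20 (np.float64(-0.08), array([0.4 , 2.36]), 'res0.0', 'q5 0.38', 'q4 2.32')
[405. -40. 255.] 11 (np.float64(-0.17), array([0.4 , 2.36]), 'res0.0', 'q5 0.36', 'q4 2.44')
[405 -80 255] 2 (np.float64(-0.25), array([0.4 , 2.35]), 'res0.0', 'q5 0.34', 'q4 2.57')
[ 408. -118.  255.] 2 (np.float64(-0.35), array([0.41, 2.32]), 'res0.0', 'q5 0.35', 'q4 2.36')
[ 412 -155  255] 2 (np.float64(-0.44), array([0.42, 2.28]), 'res0.0', 'q5 0.36', 'q4 2.16')
[ 441. -155.  255.] 2 (np.float64(-0.41), array([0.44, 2.23]), 'res0.0', 'q5 0.33', 'q4 2.13')
[ 470 -155  255] 2 (np.float64(-0.38), array([0.47, 2.17]), 'res0.0', 'q5 0.30', 'q4 2.09')
[ 498. -154.  242.] 2 (np.float64(-0.36), array([0.52, 2.12]), 'res0.0', 'q5 0.29', 'q4 2.13')
[ 527 -152  228] 2 (np.float64(-0.33), array([0.57, 2.06]), 'res0.0', 'q5 0.28', 'q4 2.16')
```

Request:
{"method": "step_arm", "body": {
  "targets": [
    [[0,0,0.65,0,0,0,0],[0,0,0.65,0,0,0,0],[-0.11,-0.29,0,0,0,-0.91,0],[-0.11,-0.29,0,0,0,-0.91,0],[-0.11,-0.29,0,0,0,-0.91,0]]
  ]
}}

```text
t: 24.4
ee_pos: [449.4, 218.4, 268.9]
orientation: [-2.262, -1.395, -0.832]
ft_force: [-0.4, 0.6, -4.1]
width: 65.9
grasp_force: 29.9
```

Request:
{"method": "step_arm", "body": {
  "targets": [
    [[-0.11,-0.29,0,0,0,-0.91,0],[-0.11,-0.29,0,0,0,-0.91,0],[-0.12,-0.36,-0.03,0,0,-0.91,0],[-0.12,-0.36,-0.03,0,0,-0.91,0],[-0.12,-0.36,-0.03,0,0,-0.91,0]]
  ]
}}

```text
t: 25.02
ee_pos: [420.4, 135.3, 264.4]
orientation: [-2.522, -1.048, -0.925]
ft_force: [0.2, -0.4, -4.5]
width: 65.7
grasp_force: 29.9
```

Request:
{"method": "step_arm", "body": {
  "targets": [
    [[-0.12,-0.36,-0.03,0,0,-0.91,0],[-0.12,-0.36,-0.03,0,0,-0.91,0],[0,-0.4,-0.03,0,0,-0.91,0],[0,-0.4,-0.03,0,0,-0.91,0],[0,-0.4,-0.03,0,0,-0.91,0]]
  ]
}}

```text
t: 25.65
ee_pos: [408.6, 39.4, 256.9]
orientation: [-2.738, -0.655, -1.002]
ft_force: [-0.2, -0.0, -3.2]
width: 65.4
grasp_force: 29.9
```

Request:
{"method": "step_arm", "body": {
  "targets": [
    [[0,-0.4,-0.03,0,0,-0.91,0],[0,-0.4,-0.03,0,0,-0.91,0],[0,-0.32,0,0,0,-0.9,0],[0,-0.32,0,0,0,-0.9,0],[0,-0.32,0,0,0,-0.9,0]]
  ]
}}

```text
t: 26.28
ee_pos: [408.5, -48.4, 253.9]
orientation: [-2.9, -0.224, -1.06]
ft_force: [0.9, -0.4, -3.2]
width: 65.8
grasp_force: 29.9
```

Request:
{"method": "step_arm", "body": {
  "targets": [
    [[0,-0.32,0,0,0,-0.9,0],[0,-0.32,0,0,0,-0.9,0],[0.15,-0.52,0,0,0,0,0],[0.15,-0.52,0,0,0,0,0],[0.15,-0.52,0,0,0,0,0]]
  ]
}}

```text
t: 26.9
ee_pos: [431.2, -158.6, 253.9]
orientation: [-2.947, -0.045, -1.076]
ft_force: [1.0, 0.6, -3.5]
width: 65.6
grasp_force: 29.9
```

```bash
python3 - <<'E'
from h import *
st();grab('wrist','w8.png')
E
```

```text
t26.90 tcp [ 431.2 -158.6  253.9] G [ 536.3 -156.4  129.3] lean40.1 head1.6 yz0.006 F [ 1.   0.6 -3.5] w65.6 g29.9 q [-0.46  0.44  2.25  2.11  0.36 -0.96]
```

View pics/w8.png

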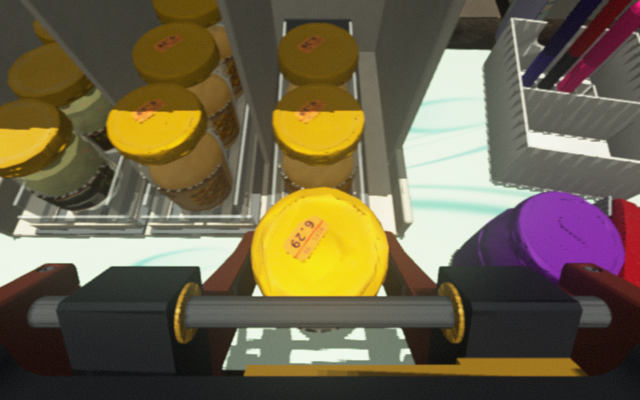

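The right lane has only two jars, lids at (318,122) and (318,57), with the dark paddle visible right behind. The mid lane shows three. The held lid (320,240) lines up, so I'll feel the right row.

Request:
{"method": "step_arm", "body": {
  "targets": [
    [[0.5,0.015,-0.06,0,0,0,0],[0.1,0.003,0,0,0,0,0],[0.1,0.003,0,0,0,0,0],[0.1,0.003,0,0,0,0,0],[0.1,0.003,0,0,0,0,0]]
  ]
}}

```text
t: 27.58
ee_pos: [475.1, -155.9, 250.8]
orientation: [-2.947, -0.045, -1.075]
ft_force: [-6.1, -0.0, -0.2]
width: 65.7
grasp_force: 29.9
```

Request:
{"method": "step_arm", "body": {
  "targets": [
    [[0.1,0.003,0,0,0,0,0],[0.08,0.003,0,0,0,0,0],[0,0,0,0,0,0,0],[0,0,0,0,0,0,0],[0,0,0,0,0,0,0]]
  ]
}}

```text
t: 28.2
ee_pos: [484.8, -156.0, 250.9]
orientation: [-2.946, -0.045, -1.077]
ft_force: [-4.6, -0.2, -4.9]
width: 65.3
grasp_force: 29.9
```

```bash
python3 - <<'E'
from h import *
st()
E
```

```text
t28.20 tcp [ 484.8 -156.   250.9] G [ 589.9 -153.8  126.4] lean40.2 head1.6 yz0.006 F [-4.6 -0.2 -4.9] w65.3 g29.9 q [-0.4   0.49  2.15  2.06  0.3  -0.85]
```

The row gives steadily (4.6 N at about 20 mm of travel), so I'll carry on.

Request:
{"method": "step_arm", "body": {
  "targets": [
    [[0.2,0.004,0,0,0,0,0],[0.2,0.004,0,0,0,0,0],[0.2,0.004,0,0,0,0,0],[0.2,0.004,0,0,0,0,0],[0.2,0.004,0,0,0,0,0]]
  ]
}}

```text
t: 28.82
ee_pos: [536.1, -155.1, 251.1]
orientation: [-2.945, -0.045, -1.079]
ft_force: [-5.0, -0.2, -7.3]
width: 65.8
grasp_force: 29.9
```

```bash
python3 - <<'E'
from h import *
st();g=grab('wrist','w9.png')
E
```

```text
t28.82 tcp [ 536.1 -155.1  251.1] G [ 641.4 -152.8  126.7] lean40.2 head1.6 yz0.006 F [-5.  -0.2 -7.3] w65.8 g29.9 q [-0.36  0.53  2.04  1.94  0.26 -0.69]
```

View pics/w9.png

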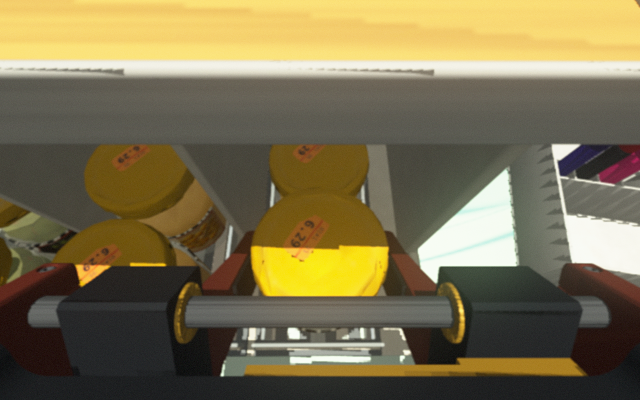

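The held lid (320,245) is centred, the row is pressed back behind it, and the lip shows at v≈345 in front of the jar. Lowering in two parts and watching the force.

Request:
{"method": "step_arm", "body": {
  "targets": [
    [[0,0,-0.06,0,0,0,0],[0,0,-0.06,0,0,0,0],[0,0,-0.06,0,0,0,0],[0,0,-0.06,0,0,0,0],[0,0,0,0,0,0,0]]
  ]
}}

```text
t: 29.5
ee_pos: [535.5, -155.2, 239.1]
orientation: [-2.945, -0.045, -1.079]
ft_force: [-1.1, -0.1, -3.5]
width: 65.6
grasp_force: 29.9
```

```bash
python3 - <<'E'
from h import *
st()
E
```

```text
t29.50 tcp [ 535.5 -155.2  239.1] G [ 640.8 -153.   114.6] lean40.2 head1.6 yz0.006 F [-1.1 -0.1 -3.5] w65.6 g29.9 q [-0.36  0.55  2.05  2.03  0.27 -0.78]
```

Request:
{"method": "step_arm", "body": {
  "targets": [
    [[0,0,-0.08,0,0,0,0],[0,0,-0.08,0,0,0,0],[0,0,-0.06,0,0,0,0],[0,0,-0.04,0,0,0,0],[0,0,0,0,0,0,0]]
  ]
}}

```text
t: 30.12
ee_pos: [535.5, -155.2, 226.0]
orientation: [-2.946, -0.045, -1.079]
ft_force: [-0.8, -0.1, -5.3]
width: 65.5
grasp_force: 29.9
```

```bash
python3 - <<'E'
from h import *
st()
E
```

```text
t30.12 tcp [ 535.5 -155.2  226. ] G [ 640.8 -153.   101.6] lean40.2 head1.6 yz0.006 F [-0.8 -0.1 -5.3] w65.5 g29.9 q [-0.36  0.58  2.05  2.12  0.28 -0.87]
```

Bottom is about 1 mm above the floor. I'll lower the rest, release and back off.

Request:
{"method": "step_arm", "body": {
  "targets": [
    [[0,0,-0.02,0,0,0,0],[0,0,-0.01,0,0,0,0],[0,0,0,0,0,0,0.9],[0,0,0,0,0,0,0.9],[0,0,0,0,0,0,0.9]]
  ]
}}

```text
t: 30.75
ee_pos: [536.0, -155.3, 225.2]
orientation: [-2.945, -0.046, -1.082]
ft_force: [-0.2, 0.5, -1.4]
width: 79.3
grasp_force: 0.0
```

Request:
{"method": "step_arm", "body": {
  "targets": [
    [[-0.3,0,0.36,0,0,0,0.9],[-0.5,0,0.6,0,0,0,0.9],[-0.5,0,0.5,0,0,0,0.9],[-0.55,0,0,0,0,0,0.9],[-0.55,0,0,0,0,0,0.9]]
  ]
}}

```text
t: 31.38
ee_pos: [415.0, -155.2, 298.6]
orientation: [-2.945, -0.046, -1.083]
ft_force: [-1.7, -1.0, 0.2]
width: 78.8
grasp_force: 0.0
```

Request:
{"method": "step_arm", "body": {
  "targets": [
    [[-0.3,0,0,0,0,0,0.9],[-0.3,0,0,0,0,0,0.9],[0,0,0,0,0,0,0.9],[0,0,0,0,0,0,0.9],[0,0,0,0,0,0,0.9]]
  ]
}}

```text
t: 32.0
ee_pos: [386.2, -155.4, 297.9]
orientation: [-2.945, -0.046, -1.08]
ft_force: [-0.5, 0.1, 0.3]
width: 79.2
grasp_force: 0.0
```

```bash
python3 - <<'E'
from h import *
st();g=grab('wrist')['pixels'][:,:,::-1];t=grab('top')['pixels'][:,:,::-1];a=grab('scene')['pixels'][:,:,::-1]
r=lambda im,u,v,w,h,W,H:cv2.resize(im[v:v+h,u:u+w],(W,H),interpolation=cv2.INTER_CUBIC)
cv2.imwrite('pics/end.png',np.hstack([r(g,0,0,640,400,460,290),np.vstack([r(t,250,140,150,65,340,147),r(a,230,150,140,60,340,143)])]))
E
```

```text
t32.00 tcp [ 386.2 -155.4  297.9] G [ 491.6 -153.1  173.6] lean40.3 head1.7 yz0.006 F [-0.5  0.1  0.3] w79.2 g0.0 q [-0.51  0.29  2.32  1.84  0.35 -0.72]
```

View pics/end.png

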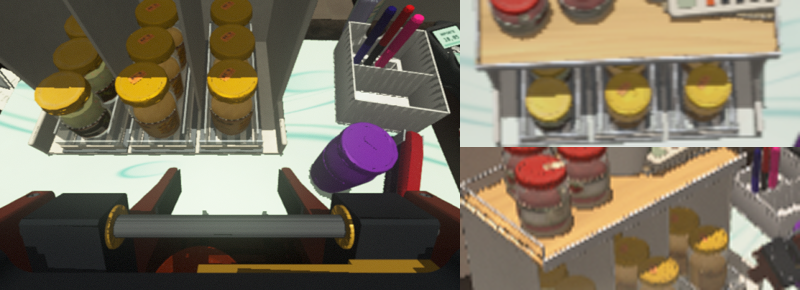

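All rows stand upright behind the lip: the right honey row now has three jars (front lid at (233,85)) and the olive row is at (63,92). Handing in.

```bash
python3 -c "
from workcell import ctrl
print(ctrl.close_job())"
```

```text
the job is handed in; nothing more can be done
None
```

I placed both olive jars at the front of the left (olive) row and the honey jar at the front of the right row, the honey row with room, and handed the job in at about 32 s; the hand-in gave no verdict, but the last pictures show the jars I could see upright behind the lip.

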